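# Roll the coffee can home in the lunch-table can lane with the paddle

### The arm

A 6-joint arm with a two-finger parallel gripper is mounted at the origin on the work surface. World frame = base frame: x ahead of the robot, y to its left, z up, the work surface at z = 0. Lengths are in mm, angles in rad, forces in N, time in s.
With the tool pointing down it reaches from about 350 to 875 mm from the base axis. Payload 4.2 kg.
Tool frame: the origin (TCP) lies at the very end of the fingers, on their centre line; the grasp point (between the pads) lies 19 mm behind it; z points along the fingers, y is the line along which they close (so a half turn about z gives the same grasp; the last joint's range is limited). The gripper opens to 85 mm and grips with 20 to 120 N. Pads are 22 mm wide; open, the fingers measure 114 mm over their backs; the gripper's body (76 mm by 85 mm) begins 54 mm behind the grasp point. The pads swing forward as they close: fully open they stand 13 mm farther back than shut.
Start: joints at [-0.879, 0.385, 0.008, 0, -1.194, -0.259], TCP at [262.146, -567.344, 231.312] pointing down, gripper open.
Joint ranges: [-3.14, 3.14], [-1.21, 2.06], [-1.07, 1.41], [-3.16, 2.05], [-2.99, -0.16], [-3.1, 3.1]. Speed limits (rad/s): [2.79, 2.79, 3.14, 3.14, 3.14, 3.14].

### API

Orientations are given as a unit quaternion [x, y, z, w].
In Python, from bench import arm gives the robot as it stands.
- The arm moves only by the tool servo_tool, never from a script. Its argument "rows" is a list that holds one entry, the list of rows, each a list of 7 numbers: the finger opening in mm, from 0 to 85.4, then the shift along the tool's x, y, z in mm, then the turn, a rotation vector about the tool's x, y, z in rad. A call has 1 to 10 rows; each row is the pose to reach, as a shift and turn from the pose commanded when the call began, along the tool's axes at that moment; what a row does not reach only later rows make up. A row lasts 1/8 s, in which the tool goes at most 62.5 mm and 10.7 degrees, less where a joint would pass 70% of its speed; a pose out of reach is approached as far as the arm can. A call with a gripper value outside its range is refused whole. The fingers move at their own pace and stop on an object; the grip force is fixed at half the most. Time passes only in rows, so rows that repeat a pose let the fingers close. It gives the time, the measured TCP pose, the force, the opening and the grip force at its end, in the units of the state.
- arm.read_state(): the state, without advancing time (a new reading comes with each control period).
- arm.get_image(name): name is "scene" or "side" or "wrist"; returns the picture (480x640x3 uint8, red, green, blue); there is no depth.
- arm.camera_params(name): a dict with "intrinsics" (3x3 intrinsics, pixels), "R" (3x3) and "t" (3): a world point X has camera coordinates R X + t. Camera axes: x right, y down, z forward; pixel columns grow to the right and rows downward; lengths in mm; the calibration is good to about 2 mm. The wrist camera is an equidistant fisheye: a pixel r from the principal point sees the ray r / f radians off the axis. A picture is of the moment at which its call begins: read the wrist's pose just before it. camera_params takes no time and is no camera call; for the wrist camera it gives the pose at the moment of the call.
- arm.job_done(): hands the job in; it is judged then, once.
The state is a dict: "clock": time; "joints": joint angles; "joint_vel": joint speeds; "joint_efforts": joint torques, N m; "position": TCP position; "ee_rot": TCP orientation; "contact_force": force on the tool from outside, world axes, zero at the start; "wrist_torque": the same for the moment, N m; "gripper_width": finger opening in mm; "grasp_force": force on a finger pad.
Only numpy, scipy, OpenCV 4.12 (cv2) and the standard library are available. Lean on these libraries where they do the work, as an engineer would, in place of code of your own. Each camera call takes 0.05 s, during which the arm holds its last target. There are 200 camera calls.

### The job

Take the white paddle from its green stand and, touching the red can only with the paddle, gently roll the can along the lane until it meets the orange slider, and push on until the slider is hard against its stop. Lean the paddle on the can there with a steady push of about 12 N for a good second (never more than 20 N, the can dents), leave the can there against the slider, and stand the paddle back in its stand without disturbing anything else.

Things in the scene. Friction and masses are not known exactly. Their poses are not given: they have to be found in the camera images.
- lane: Fixed can lane, a tray 340 mm long (own y) and 94 wide (x). Origin on the table under its middle; the can rolls to +y: open entry at y -170, orange slider, then end wall (60 high, not the slider's stop) at y 170. Rail tops 20 mm above the table; side walls (inner faces x +-43) up to 34 mm. The rails are level and smooth.
- can_center (a point): Centre of the red drinks can with a yellow band: 52 mm in diameter, 80 long, about 0.2 kg, lying across the lane on the rails (axis = this point's x; y and z turn as it rolls). Centre 46 mm above the table, top 72. Rolls freely. Thin-walled: over 20 N from the paddle dents it. Touching the slider, its centre is 26 mm short of the slider's face.
- follower_face (a point): Middle of the face of the orange slider that the can pushes (face 74 mm wide, 21 to 71 mm above the table, normal along the lane's -y). It slides along the lane's y with about 5 N of friction, no spring, and stays where left. Its rigid stop is out of sight and set anew each time, 10 to 40 mm beyond the slider's start: there the push rises steeply above 5 N. Only touch tells.
- stand: Fixed green stand of the paddle. Origin on the table under its middle, z up. Its slot, open upwards, is 66 mm along its own x and 14 mm along its own y; slot floor 6 mm above the table, straight walls up to 37 mm, lips above them flare outwards to 46 mm.
- paddle_mid (a point): Half-way up the white paddle, 57.5 mm above its lower edge. It stands upright in the stand's slot: z up along the handle, x along the blade's width, y the blade's normal. Blade 60 mm wide, 8 thick, from the lower edge to 64 mm up. Wooden handle above it, 26 (x) by 18 mm (y), from 60 to 115 mm above the lower edge: grip it there from above. 0.07 kg.
- chopstick_can: Bystander, fixed: steel can, 72 mm in diameter, 85 mm high, with chopsticks standing up to 165 mm. Origin under its centre.
- can_b: Bystander, loose: green can standing upright, 52 mm in diameter, 80 mm high, origin under its centre.
- can_c: Bystander, loose: blue can standing upright, 52 mm in diameter, 80 mm high, origin under its centre.
- pepper_jar: Bystander, loose: amber jar with red cap, 48 mm in diameter, 100 mm high, origin under its centre.
- mug: Bystander, loose: white mug, 80 mm in diameter, 90 mm high, origin under its centre.

How it is judged:
By the outcome, as a careful person would: the job done as asked, in the order asked, and still so for the second after the job is handed in, with the robot touching nothing.
It also fails if it takes over 67 s, if anything falls off the work surface, if the arm or the gripper's body presses on something with over 40 N, if the wrist force passes 120 N, or if a joint passes its speed limit or range.

## Working session

There is one attempt and no reset: what is moved stays moved. The work goes in short steps, Python scripts to look and compute and a tool call to move; the robot and the scene stay as the last step left them, time stands still between calls to the robot, and variables do not carry over. Pictures are saved under pics/ and viewed, at most 13 in all, crops included, and the job is handed in when it is done.

Besides the shell and the picture viewer there is one more tool, called after "Call:" by a JSON object that holds its "api" and its "payload", one argument or row to a line. servo_tool: Moves the arm, as the interface text tells. Its arguments: {"type":"object","properties":{"rows":{"type":"array"}},"required":["rows"]}

```bash
mkdir -p pics; ls
python3 - <<'E'
from bench import arm
import cv2, numpy as np
print(arm.read_state())
for n in ("scene","side"):
    im=arm.get_image(n); cv2.imwrite(f"pics/{n}0.png",im[:,:,::-1])
    p=arm.camera_params(n); print(n,{k:np.round(v,3).tolist() for k,v in p.items()})
E
```

```text
pics
{'clock': 0.0, 'joints': array([-8.79362031e-01,  3.85546955e-01,  6.62378667e-03, -4.94086209e-04,
       -1.19399669e+00, -2.58625590e-01]), 'joint_vel': array([-0.00052121, -0.00077721,  0.00176183,  0.00133212, -0.00069476,
        0.00057145]), 'joint_efforts': array([ 3.12375550e-04, -3.92282546e+01,  1.88400739e+01,  4.18632388e+00,
       -4.65679768e-03, -2.62587281e-05]), 'position': array([ 261.92396727, -566.82476532,  230.22730976]), 'ee_rot': array([-2.14630092e-01,  9.76694806e-01,  1.04922583e-03, -2.81423051e-04]), 'contact_force': array([1.1139825 , 0.59588726, 0.20928307]), 'wrist_torque': array([ 0.02111007, -0.00502151,  0.05116894]), 'grasp_force': 0.0, 'gripper_width': 85.23168673251723}
scene {'intrinsics': [[439.21, 0.0, 321.397], [0.0, 439.21, 244.843], [0.0, 0.0, 1.0]], 'R': [[-0.39, 0.921, -0.003], [0.532, 0.223, -0.817], [-0.752, -0.321, -0.576]], 't': [239.768, -262.717, 1437.116]}
side {'intrinsics': [[569.235, 0.0, 313.037], [0.0, 569.235, 238.361], [0.0, 0.0, 1.0]], 'R': [[-0.992, -0.127, -0.007], [-0.073, 0.612, -0.787], [0.104, -0.78, -0.617]], 't': [603.269, 88.011, 1242.081]}
```

View pics/scene0.png

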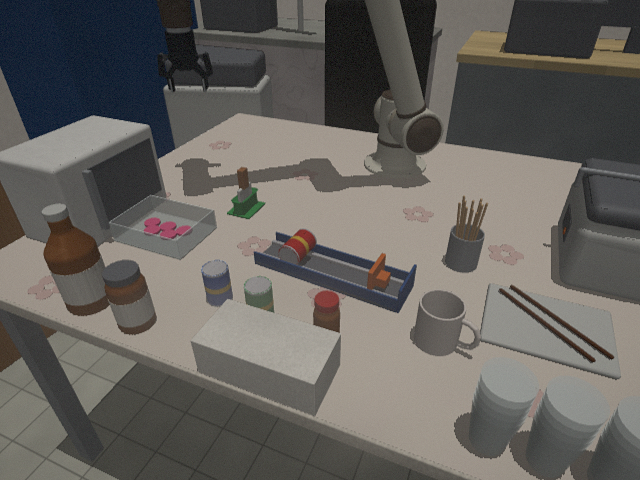

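View pics/side0.png

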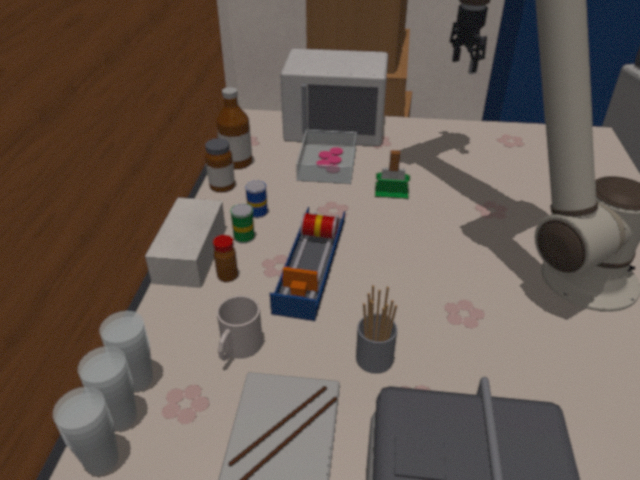

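The lane is at about (255–415, 235–305) in scene, with the red can at (298,246) and the slider at (380,273). The green stand with its handle is at (245,190) in scene and (393,180) in side.

```bash
cat > h.py <<'E'
from bench import arm
import cv2, numpy as np
def ray(n,uv,p=None):
    p=p or arm.camera_params(n); K,R,t=[np.array(p[k],float) for k in("intrinsics","R","t")]
    R=R.reshape(3,3); c=-R.T@t
    x,y=(uv[0]-K[0,2])/K[0,0],(uv[1]-K[1,2])/K[1,1]
    if n=="wrist":
        th=np.hypot(x,y); s=np.sinc(th/np.pi); d=np.array([x/th*np.sin(th),y/th*np.sin(th),np.cos(th)]) if th>1e-9 else np.array([0,0,1.])
    else: d=np.array([x,y,1.])
    return c,R.T@(d/np.linalg.norm(d))
def onz(n,uv,z,p=None):
    c,d=ray(n,uv,p); return c+d*(z-c[2])/d[2]
def tri(rs):
    A=sum(np.eye(3)-np.outer(d,d) for c,d in rs); b=sum((np.eye(3)-np.outer(d,d))@c for c,d in rs)
    return np.linalg.solve(A,b)
def mask(im,lo,hi):
    return cv2.inRange(cv2.cvtColor(im,cv2.COLOR_RGB2HSV),np.array(lo),np.array(hi))
E
python3 - <<'E'
from h import *
S=cv2.imread('pics/scene0.png'); D=cv2.imread('pics/side0.png')
a=cv2.resize(S[160:320,220:430],None,fx=3.8,fy=3.7,interpolation=cv2.INTER_CUBIC)
b=cv2.resize(D[140:330,250:430],None,fx=3.1,fy=3.1,interpolation=cv2.INTER_CUBIC)
cv2.imwrite('pics/c1.png',a[:600,:800]);cv2.imwrite('pics/c2.png',b)
rng={'red':((0,150,70),(6,255,255)),'orange':((7,170,80),(14,255,255)),'green':((50,120,40),(75,255,255)),'blue':((108,90,40),(125,255,255))}
for n,im,(x0,y0,x1,y1) in (('scene',S,(220,160,430,320)),('side',D,(250,140,430,330))):
    for k,(lo,hi) in rng.items():
        m=mask(im[y0:y1,x0:x1,::-1].copy(),lo,hi)
        cs,_=cv2.findContours(m,cv2.RETR_EXTERNAL,cv2.CHAIN_APPROX_SIMPLE)
        for c in sorted(cs,key=cv2.contourArea)[::-1][:2]:
            if cv2.contourArea(c)<25: continue
            r=cv2.minAreaRect(c); M=cv2.moments(c)
            print(n,k,cv2.contourArea(c),np.round([M['m10']/M['m00']+x0,M['m01']/M['m00']+y0],1),np.round(cv2.boxPoints(r)+[x0,y0],0).tolist())
E
```

```text
scene red 123.0 [295.3 244.6] [[285.0, 244.0], [290.0, 235.0], [306.0, 246.0], [300.0, 254.0]]
scene red 102.5 [305.1 235.1] [[295.0, 234.0], [300.0, 226.0], [315.0, 236.0], [309.0, 244.0]]
scene blue 39.5 [407.1 277.8] [[397.0, 288.0], [411.0, 263.0], [416.0, 265.0], [401.0, 291.0]]
side red 174.0 [326.5 225.6] [[320.0, 235.0], [322.0, 215.0], [333.0, 217.0], [331.0, 236.0]]
side red 164.5 [308.4 223.6] [[302.0, 233.0], [304.0, 213.0], [315.0, 215.0], [313.0, 234.0]]
side orange 656.5 [299.6 279.9] [[281.0, 292.0], [284.0, 266.0], [318.0, 272.0], [315.0, 297.0]]
side green 490.5 [391.5 187.6] [[376.0, 195.0], [377.0, 173.0], [408.0, 175.0], [407.0, 197.0]]
side blue 684.0 [302.2 296.1] [[266.0, 311.0], [297.0, 206.0], [344.0, 219.0], [312.0, 325.0]]
side blue 111.0 [257.3 197. ] [[249.0, 193.0], [265.0, 191.0], [266.0, 200.0], [250.0, 203.0]]
```

View pics/c1.png

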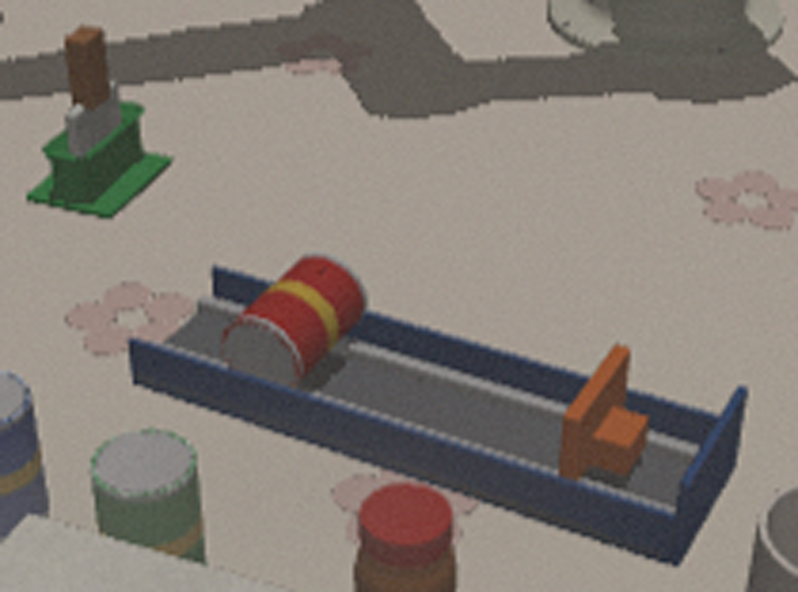

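View pics/c2.png

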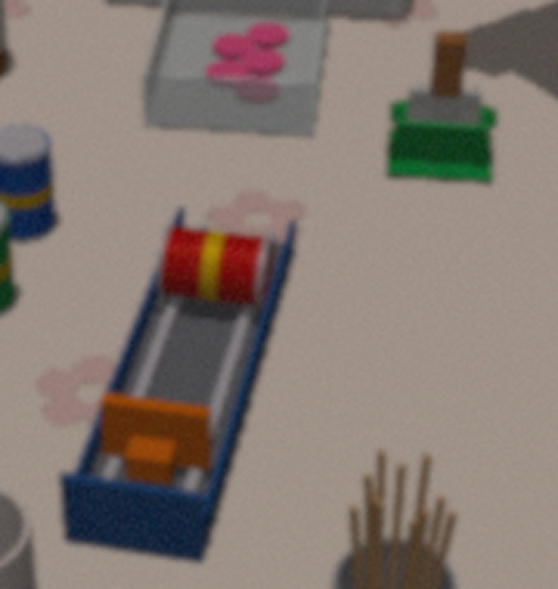

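c1 shows the lane corners, can, slider and the paddle in its stand clearly. c2 shows the same from the end-wall side. Next I convert the pixel corners to world points.

Run:
```python
from h import *
P={n:arm.camera_params(n) for n in("scene","side")}
s=lambda x,y:(219.6+x/3.8,159.6+y/3.7); d=lambda x,y:(249.7+x/3.1,139.7+y/3.1)
def pr(l,n,uv,z): print(l,n,np.round(onz(n,uv,z,P[n]),0)[:2])
for l,n,uv,z in [('entryR34','scene',s(213,267),34),('entryL34','scene',s(132,341),34),('endwall60 a','scene',s(745,390),60),('endwall60 b','scene',s(684,487),60),('end bottom','scene',s(677,563),0),
 ('entry34 L','side',d(182,210),34),('entry34 R','side',d(294,222),34),('end60L','side',d(65,478),60),('end60R','side',d(212,497),60),('endbotL','side',d(70,540),0),('endbotR','side',d(203,560),0),
 ('slider top a','scene',s(568,406),71),('slider top b','scene',s(616,348),71),('slider top','side',d(105,396),71),('slider top','side',d(208,408),71),
 ('stand c','scene',s(28,198),2),('stand c','scene',s(110,216),2),('stand c','scene',s(172,158),2),('stand','side',d(389,177),0),('stand','side',d(492,181),0),
 ('bl top','scene',s(70,113),70),('bl top','scene',s(118,88),70),('bl top','side',d(414,92),70),('bl top','side',d(480,98),70),
 ('handle','scene',s(87,31),121),('handle','side',d(450,37),121),('lips','side',d(393,108),46),('lips','side',d(494,112),46),
 ('can top','scene',s(293,290),60),('pepper','side',(224,242),100),('canb','side',(242,211),80),('canc','side',(256,187),80),('chop','side',(376,325),85),('mug','side',(240,310),90)]: pr(l,n,uv,z)
print('handle tri',tri([ray('scene',s(87,31),P['scene']),ray('side',d(450,37),P['side'])]))
print('can yellow tri',tri([ray('scene',s(308,300),P['scene']),ray('side',d(211,262),P['side'])]))
```

```text
entryR34 scene [ 549. -147.]
entryL34 scene [ 640. -153.]
endwall60 a scene [582. 197.]
endwall60 b scene [674. 187.]
end bottom scene [667. 188.]
entry34 L side [ 638. -148.]
entry34 R side [ 549. -142.]
end60L side [668. 192.]
end60R side [573. 198.]
endbotL side [668. 188.]
endbotR side [579. 196.]
slider top a scene [646. 117.]
slider top b scene [586. 125.]
slider top side [653. 123.]
slider top side [584. 127.]
stand c scene [ 477. -335.]
stand c scene [ 476. -268.]
stand c scene [ 385. -269.]
stand side [ 477. -266.]
stand side [ 390. -270.]
bl top scene [ 459. -302.]
bl top scene [ 413. -291.]
bl top side [ 462. -290.]
bl top side [ 407. -287.]
handle scene [ 431. -300.]
handle side [ 436. -295.]
lips side [ 478. -302.]
lips side [ 393. -306.]
can top scene [587. -71.]
pepper side [784.  91.]
canb side [779. -51.]
canc side [ 768. -155.]
chop side [458. 274.]
mug side [708. 272.]
handle tri [ 435.71971922 -295.82980929  122.44071554]
can yellow tri [601.89523307 -52.35007384  62.04720737]
```

Call:
{"api": "servo_tool", "payload": {
  "rows": [
    [[85, -45, 29, 0, 0, 0, 0.07], [85, -90, 58, 0, 0, 0, 0.14], [85, -135, 86, 0, 0, 0, 0.21], [85, -180, 115, 0, 0, 0, 0.28], [85, -225, 144, 0, 0, 0, 0.35], [85, -269, 172, 0, 0, 0, 0.433], [85, -269, 172, 0, 0, 0, 0.433], [85, -269, 172, 0, 0, 0, 0.433]]
  ]
}}

```text
clock: 1.1
position: [434.0, -298.2, 231.0]
ee_rot: [-0.0, 1.0, 0.0, -0.0]
contact_force: [0.7, -0.8, -0.2]
gripper_width: 85.2
grasp_force: 0.0
```

Run:
```python
from h import *
st=arm.read_state(); p=arm.camera_params("wrist"); im=arm.get_image("wrist")
cv2.imwrite('pics/w1.png',im[:,:,::-1]); print(st['clock'],st['position'],st['ee_rot'],{k:np.round(v,3).tolist() for k,v in p.items()})
np.savez('w1.npz',**p)
```

```text
1.1 [ 434.02817638 -298.18958845  231.02642475] [-3.50979504e-04  9.99999857e-01  1.35732214e-04 -3.80521586e-04] {'intrinsics': [[371.648, 0.0, 322.591], [0.0, 371.648, 240.747], [0.0, 0.0, 1.0]], 'R': [[-0.001, 1.0, 0.0], [0.953, 0.001, 0.303], [0.303, 0.0, -0.953]], 't': [299.322, -453.317, 249.675]}
```

View pics/w1.png

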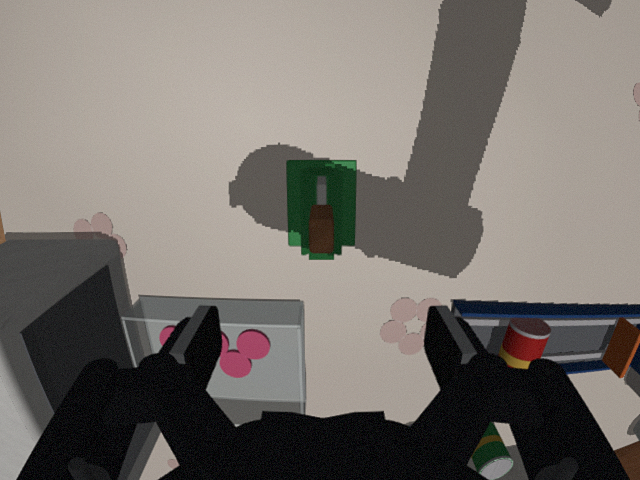

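The wrist view shows the stand base at u 288–356, v 160–247 with edges parallel to the image. The handle is at u 309–333, v 205–252.

Run:
```python
from h import *
p=dict(np.load('w1.npz')); im=cv2.imread('pics/w1.png')[:,:,::-1].copy()
g=mask(im,(50,100,20),(75,255,255)); g[:, :250]=0; g[:,400:]=0; g[:130]=0;g[280:]=0
for v in (163,170,225,240,243): 
    u=np.flatnonzero(g[v]); print(v,u.min(),u.max(), onz('wrist',(u.min(),v),0,p)[:2].round(1),onz('wrist',(u.max(),v),0,p)[:2].round(1))
b=mask(im,(4,90,30),(18,255,200)); b[:, :290]=0; b[:,350:]=0; b[:190]=0;b[270:]=0
c=max(cv2.findContours(b,0,1)[0],key=cv2.contourArea); print(cv2.boundingRect(c), cv2.contourArea(c))
for v in (210,220,230,240,248,251):
    u=np.flatnonzero(b[v]); print(v,u.min(),u.max(),onz('wrist',((u.min()+u.max())/2,v),121,p)[:2].round(1))
for uv in ((288,160),(356,160),(288,246),(356,248)): print(onz('wrist',uv,0,p)[:2].round(1))
for uv in ((311,230),(331,230),(309,252),(333,252)): print(onz('wrist',uv,121,p)[:2].round(1))
cv2.imwrite('pics/w1c.png',cv2.resize(im[140:280,250:400,::-1],None,fx=4,fy=4,interpolation=cv2.INTER_CUBIC))
```

```text
163 287 355 [ 393.6 -334.9] [ 393.6 -266.2]
170 287 355 [ 400.8 -335. ] [ 400.7 -266.1]
225 288 354 [ 458.7 -335.2] [ 458.7 -265.9]
240 289 354 [ 475.2 -334.5] [ 475.2 -265.5]
243 289 354 [ 478.6 -334.6] [ 478.5 -265.4]
(309, 205, 25, 48) 1041.5
210 311 331 [ 414.9 -300. ]
220 309 332 [ 422.1 -300.4]
230 309 333 [ 429.5 -300. ]
240 309 332 [ 436.9 -300.4]
248 310 332 [ 443. -300.]
251 311 331 [ 445.3 -300. ]
[ 390.5 -333.8]
[ 390.5 -265.2]
[ 482.  -335.8]
[ 484.1 -263.1]
[ 429.5 -307.2]
[ 429.5 -292.9]
[ 446.1 -308.8]
[ 446.1 -291.3]
```

View pics/w1c.png

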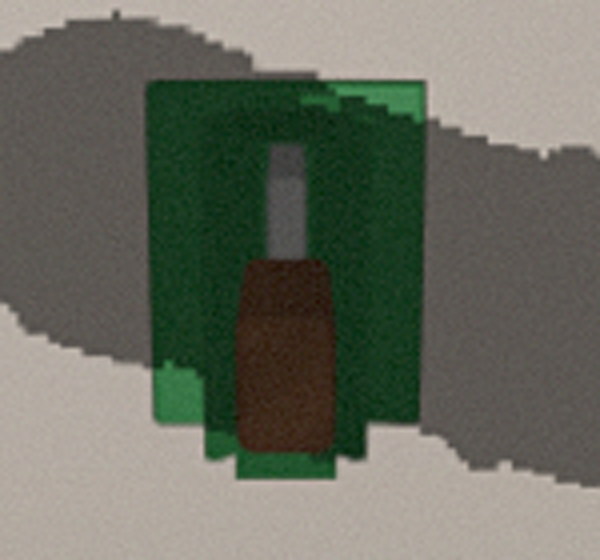

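The handle top is centred near (434, -300) and the stand yaw is about 0. I'll descend 155 mm with a 2 mm y shift and grip.

Call:
{"api": "servo_tool", "payload": {
  "rows": [
    [[85, 0, -1, 40, 0, 0, 0], [85, 0, -2, 80, 0, 0, 0], [85, 0, -2, 115, 0, 0, 0], [85, 0, -2, 140, 0, 0, 0], [85, 0, -2, 155, 0, 0, 0], [85, 0, -2, 155, 0, 0, 0], [40, 0, -2, 155, 0, 0, 0], [25, 0, -2, 155, 0, 0, 0], [10, 0, -2, 155, 0, 0, 0], [5, 0, -2, 155, 0, 0, 0]]
  ]
}}

```text
clock: 2.4
position: [434.7, -300.4, 77.0]
ee_rot: [-0.0, 1.0, -0.0, 0.001]
contact_force: [-1.3, -0.2, 0.2]
gripper_width: 17.5
grasp_force: 58.4
```

Call:
{"api": "servo_tool", "payload": {
  "rows": [
    [[5, 0, 0, 0, 0, 0, 0], [5, 0, 0, 0, 0, 0, 0], [5, 0, 0, 0, 0, 0, 0], [5, 0, 0, 0, 0, 0, 0]]
  ]
}}

```text
clock: 2.9
position: [434.7, -300.5, 76.9]
ee_rot: [-0.0, 1.0, -0.0, 0.0]
contact_force: [0.1, 2.1, 5.8]
gripper_width: 17.4
grasp_force: 59.0
```

Call:
{"api": "servo_tool", "payload": {
  "rows": [
    [[5, 0, 0, -15, 0, 0, 0], [5, 0, 0, -40, 0, 0, 0], [5, 0, 0, -75, 0, 0, 0], [5, 0, 0, -100, 0, 0, 0], [5, -20, 22, -100, 0, 0, 0.02], [5, -53, 58, -100, 0, 0, 0.04], [5, -86, 95, -100, 0, 0, 0.06], [5, -120, 132, -100, 0, 0, 0.08], [5, -148, 163, -100, 0, 0, 0.08], [5, -165, 182, -100, 0, 0, 0.08]]
  ]
}}

```text
clock: 4.15
position: [600.1, -117.0, 176.3]
ee_rot: [0.039, 0.999, 0.0, -0.0]
contact_force: [0.1, 0.6, -1.2]
gripper_width: 17.3
grasp_force: 58.6
```

Run:
```python
from h import *
st=arm.read_state(); p=arm.camera_params("wrist"); im=arm.get_image("wrist")
cv2.imwrite('pics/w2.png',im[:,:,::-1]); print(st['clock'],st['position'],st['ee_rot'],st['contact_force'],st['gripper_width'])
np.savez('w2.npz',**p)
```

```text
4.15 [ 600.07433962 -116.96429495  176.32288652] [ 3.94728227e-02  9.99220622e-01  1.79322306e-05 -2.09546877e-04] [ 0.06604967  0.58601464 -1.22323276] 17.323462504054298
```

View pics/w2.png

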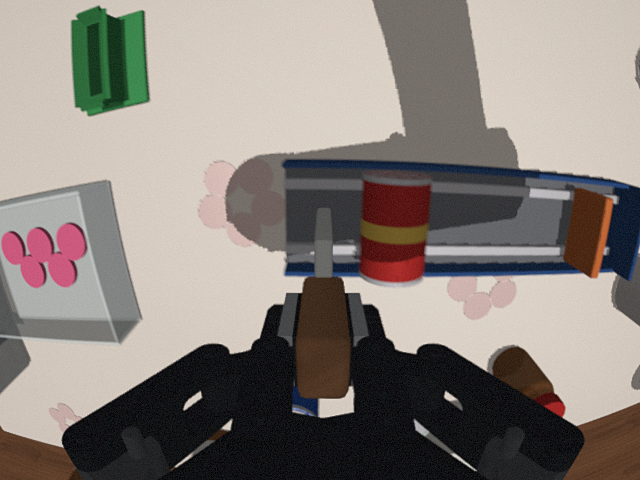

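The wrist view shows the can at u 361–430, the lane entry edge at u≈287 and the slider at u 567–610. The paddle hangs at u≈323.

Run:
```python
from h import *
p=dict(np.load('w2.npz')); im=cv2.imread('pics/w2.png')[:,:,::-1].copy()
print('cam',(-p['R'].T@p['t']).round(0))
o=lambda uv,z: onz('wrist',uv,z,p)[:2].round(1)
print('entry34',o((286,161),34),o((286,274),34))
m=mask(im,(105,80,30),(128,255,255))
for u in (300,340,450,500,540):
    v=np.flatnonzero(m[140:190,u])+140; w=np.flatnonzero(m[250:290,u])+250
    print(u,v.min() if len(v) else None,w.max() if len(w) else None,'up34',o((u,v.min()),34) if len(v) else '', 'low outer34',o((u,w.max()),34) if len(w) else '', )
r=mask(im,(0,120,40),(30,255,255))
for v in (195,210,233,255,265):
    u=np.flatnonzero(r[v,340:440])+340; a=ray('wrist',(u.min(),v),p)[1]; b=ray('wrist',(u.max(),v),p)[1]
    c=-p['R'].T@p['t']; d=a+b; print('can',v,u.min(),u.max(),(c+d*(46-c[2])/d[2]).round(1)[:2])
for uv in ((571,186),(566,262)): print('slider bottom z21',o(uv,21))
for uv in ((612,193),(598,276)): print('slider top z71',o(uv,71))
print('blade low edge', o((323,208),106),o((323,232),106))
```

```text
cam [ 523. -112.  321.]
entry34 [ 547.3 -141.8] [ 640.6 -151.7]
300 160 275 up34 [ 547.5 -131. ] low outer34 [ 642.4 -140. ]
340 161 275 up34 [ 550.7 -100.4] low outer34 [ 645.  -106.6]
450 165 275 up34 [558.4 -12.1] low outer34 [653.8 -10.5]
500 168 274 up34 [562.1  33.5] low outer34 [658.1  39.3]
540 172 273 up34 [566.1  74.8] low outer34 [662.1  84.4]
can 195 364 429 [578.  -59.6]
can 210 363 428 [589.7 -60.8]
can 233 361 425 [608.  -63.2]
can 255 361 423 [626.3 -64.4]
can 265 361 422 [634.8 -64.9]
slider bottom z21 [581.9 121.8]
slider bottom z21 [660.  125.5]
slider top z71 [578.8 132.4]
slider top z71 [655.2 128.8]
blade low edge [ 570.7 -115.1] [ 585.5 -116.3]
```

Call:
{"api": "servo_tool", "payload": {
  "rows": [
    [[5, 3.5, 0, 0, 0, 0, 0.01], [5, 3.5, 0, 20, 0, 0, 0.01], [5, 3.5, 0, 40, 0, 0, 0.01], [5, 3.5, 0, 56, 0, 0, 0.01], [5, 3.5, 0, 68, 0, 0, 0.01], [5, 3.5, 0, 76, 0, 0, 0.01], [5, 3.5, 0, 79, 0, 0, 0.01], [5, 3.5, 0, 79, 0, 0, 0.01], [5, 3.5, 0, 79, 0, 0, 0.01]]
  ]
}}

```text
clock: 5.32
position: [596.1, -118.1, 97.9]
ee_rot: [0.045, 0.999, -0.0, 0.001]
contact_force: [-0.7, -0.1, -0.2]
gripper_width: 17.2
grasp_force: 58.5
```

Run:
```python
from h import *
st=arm.read_state(); print(st['clock'],st['position'],st['contact_force'],st['wrist_torque'])
a=arm.get_image('scene')[160:320,220:430,::-1]; b=arm.get_image('side')[140:330,250:430,::-1]
a=cv2.resize(a,(525,400),interpolation=cv2.INTER_CUBIC);b=cv2.resize(b,(275,290),interpolation=cv2.INTER_CUBIC)
o=np.zeros((400,800,3),np.uint8);o[:,:525]=a;o[:290,525:]=b;cv2.imwrite('pics/d1.png',o)
```

```text
5.325 [ 596.1365176 -118.107937    97.8544546] [-0.70100946 -0.07673493 -0.2341045 ] [-0.03375625 -0.0018711   0.01217562]
```

View pics/d1.png

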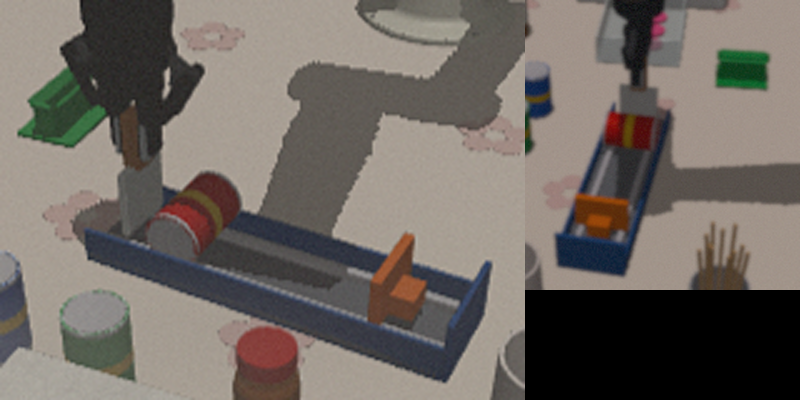

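The paddle is in the lane about 27 mm behind the can, clear of the walls. I'll roll it slowly.

Call:
{"api": "servo_tool", "payload": {
  "rows": [
    [[5, 0, 2, 0, 0, 0, 0], [5, 0, 5, 0, 0, 0, 0], [5, 0, 8, 0, 0, 0, 0], [5, 0, 11, 0, 0, 0, 0], [5, 0, 14, 0, 0, 0, 0], [5, 0, 17, 0, 0, 0, 0], [5, 0, 20, 0, 0, 0, 0], [5, 0, 23, 0, 0, 0, 0], [5, 0, 26, 0, 0, 0, 0], [5, 0, 29, 0, 0, 0, 0]]
  ]
}}

```text
clock: 6.68
position: [598.4, -89.1, 97.3]
ee_rot: [0.045, 0.999, -0.0, 0.0]
contact_force: [-0.2, -0.5, -1.1]
gripper_width: 17.5
grasp_force: 58.4
```

Call:
{"api": "servo_tool", "payload": {
  "rows": [
    [[5, 0, 3, 0, 0, 0, 0], [5, 0, 6, 0, 0, 0, 0], [5, 0, 10, 0, 0, 0, 0], [5, 0, 14, 0, 0, 0, 0], [5, 0, 18, 0, 0, 0, 0], [5, 0, 22, 0, 0, 0, 0], [5, 0, 26, 0, 0, 0, 0], [5, 0, 30, 0, 0, 0, 0], [5, 0, 34, 0, 0, 0, 0], [5, 0, 38, 0, 0, 0, 0]]
  ]
}}

```text
clock: 7.92
position: [601.8, -51.1, 97.3]
ee_rot: [0.045, 0.999, 0.0, -0.0]
contact_force: [1.0, -0.4, -0.5]
gripper_width: 17.5
grasp_force: 58.4
```

Call:
{"api": "servo_tool", "payload": {
  "rows": [
    [[5, 0, 4, 0, 0, 0, 0], [5, 0, 8, 0, 0, 0, 0], [5, 0, 12, 0, 0, 0, 0], [5, 0, 16, 0, 0, 0, 0], [5, 0, 20, 0, 0, 0, 0], [5, 0, 24, 0, 0, 0, 0], [5, 0, 28, 0, 0, 0, 0], [5, 0, 32, 0, 0, 0, 0], [5, 0, 36, 0, 0, 0, 0], [5, 0, 40, 0, 0, 0, 0]]
  ]
}}

```text
clock: 9.18
position: [605.4, -11.3, 97.3]
ee_rot: [0.045, 0.999, -0.0, 0.0]
contact_force: [-0.2, -1.0, -0.3]
gripper_width: 17.3
grasp_force: 58.4
```

```bash
cat > look.py <<'E'
from h import *
import sys
st=arm.read_state(); p=arm.camera_params("wrist"); im=arm.get_image("wrist")
print(st['clock'],st['position'].round(1),st['ee_rot'].round(4),st['contact_force'].round(1))
np.savez('w.npz',**p); cv2.imwrite('pics/%s.png'%sys.argv[1],im[:,:,::-1])
c=-p['R'].T@p['t']; r=mask(im,(0,120,40),(30,255,255))
o=mask(im,(7,170,60),(14,255,255))
for v in range(100,300,20):
    u=np.flatnonzero(r[v,345:])+345
    if len(u)>20: print(v,[ (s[0],s[-1]) for s in np.split(u,np.flatnonzero(np.diff(u)>2)+1) if len(s)>4])
E
python3 look.py w3
```

```text
9.175 [605.4 -11.3  97.3] [ 0.0451  0.999  -0.      0.    ] [-0.2 -1.  -0.3]
220 [(np.int64(345), np.int64(366)), (np.int64(370), np.int64(426)), (np.int64(522), np.int64(574))]
240 [(np.int64(345), np.int64(416)), (np.int64(419), np.int64(423)), (np.int64(519), np.int64(572))]
260 [(np.int64(345), np.int64(422)), (np.int64(516), np.int64(569))]
280 [(np.int64(345), np.int64(420)), (np.int64(512), np.int64(564))]
```

View pics/w3.png

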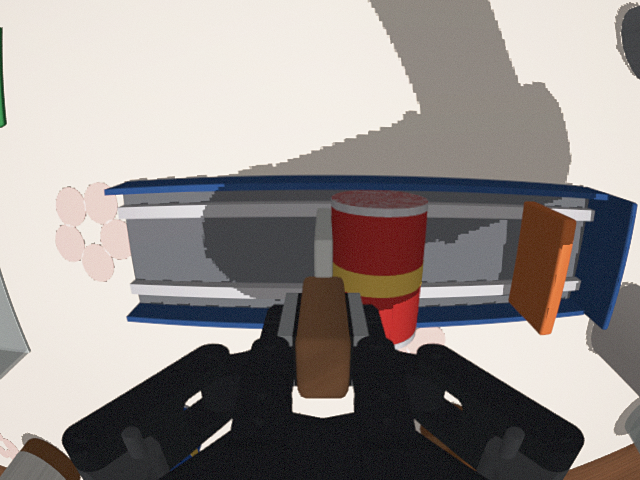

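The can sits against the blade (edge u≈332) and the slider face is at u≈522, about 80 mm of travel away.

Call:
{"api": "servo_tool", "payload": {
  "rows": [
    [[5, 0, 4, 0, 0, 0, 0], [5, 0, 8, 0, 0, 0, 0], [5, 0, 12, 0, 0, 0, 0], [5, 0, 16, 0, 0, 0, 0], [5, 0, 20, 0, 0, 0, 0], [5, 0, 24, 0, 0, 0, 0], [5, 0, 28, 0, 0, 0, 0], [5, 0, 32, 0, 0, 0, 0], [5, 0, 36, 0, 0, 0, 0], [5, 0, 40, 0, 0, 0, 0]]
  ]
}}

```text
clock: 10.48
position: [609.0, 28.5, 97.3]
ee_rot: [0.045, 0.999, 0.0, 0.0]
contact_force: [0.0, -0.8, -0.3]
gripper_width: 17.2
grasp_force: 58.4
```

Call:
{"api": "servo_tool", "payload": {
  "rows": [
    [[5, 0, 4, 0, 0, 0, 0], [5, 0, 8, 0, 0, 0, 0], [5, 0, 12, 0, 0, 0, 0], [5, 0, 15, 0, 0, 0, 0], [5, 0, 18, 0, 0, 0, 0], [5, 0, 21, 0, 0, 0, 0], [5, 0, 23, 0, 0, 0, 0], [5, 0, 25, 0, 0, 0, 0], [5, 0, 27, 0, 0, 0, 0], [5, 0, 29, 0, 0, 0, 0]]
  ]
}}

```text
clock: 11.72
position: [611.6, 57.3, 97.3]
ee_rot: [0.045, 0.999, 0.0, -0.0]
contact_force: [0.1, 0.7, 0.3]
gripper_width: 17.0
grasp_force: 58.4
```

Call:
{"api": "servo_tool", "payload": {
  "rows": [
    [[5, 0, 1, 0, 0, 0, 0], [5, 0, 2, 0, 0, 0, 0], [5, 0, 3, 0, 0, 0, 0], [5, 0, 4, 0, 0, 0, 0], [5, 0, 5, 0, 0, 0, 0], [5, 0, 6, 0, 0, 0, 0], [5, 0, 7, 0, 0, 0, 0], [5, 0, 8, 0, 0, 0, 0]]
  ]
}}

```text
clock: 12.72
position: [612.2, 64.6, 97.3]
ee_rot: [0.045, 0.999, -0.001, -0.0]
contact_force: [1.1, -3.3, -1.0]
gripper_width: 17.4
grasp_force: 58.6
```

Call:
{"api": "servo_tool", "payload": {
  "rows": [
    [[5, 0, 1, 0, 0, 0, 0], [5, 0, 2, 0, 0, 0, 0], [5, 0, 3, 0, 0, 0, 0], [5, 0, 4, 0, 0, 0, 0], [5, 0, 5, 0, 0, 0, 0]]
  ]
}}

```text
clock: 13.35
position: [612.5, 68.4, 97.3]
ee_rot: [0.045, 0.999, -0.001, -0.001]
contact_force: [0.2, -6.3, -0.6]
gripper_width: 17.5
grasp_force: 58.7
```

Call:
{"api": "servo_tool", "payload": {
  "rows": [
    [[5, 0, 0.7, 0, 0, 0, 0], [5, 0, 1.4, 0, 0, 0, 0], [5, 0, 2, 0, 0, 0, 0]]
  ]
}}

```text
clock: 13.72
position: [612.7, 70.4, 97.3]
ee_rot: [0.045, 0.999, -0.001, -0.001]
contact_force: [1.7, -6.4, -0.2]
gripper_width: 17.6
grasp_force: 58.7
```

```bash
python3 -c "
from h import *
for i in range(4):
    arm.get_image('side'); s=arm.read_state(); print(s['position'].round(2),s['contact_force'].round(2),s['wrist_torque'].round(2))"
```

```text
[612.72  70.49  97.35] [ 1.76 -6.83 -0.66] [-2.01 -0.29 -0.06]
[612.7   70.46  97.34] [ 0.59 -6.29 -0.14] [-2.08 -0.29 -0.03]
[612.69  70.46  97.33] [ 0.32 -6.37  0.37] [-2.06 -0.31 -0.  ]
[612.71  70.48  97.34] [ 1.4  -6.42  0.1 ] [-2.05 -0.24 -0.05]
```

The slider moves at about 6.4 N, and the arm's stiffness is about 4 N/mm. I'll take 2.5 mm bites, which stay under 20 N even if the stop is hit.

Call:
{"api": "servo_tool", "payload": {
  "rows": [
    [[5, 0, 0.5, 0, 0, 0, 0], [5, 0, 1, 0, 0, 0, 0], [5, 0, 1.5, 0, 0, 0, 0], [5, 0, 2, 0, 0, 0, 0], [5, 0, 2.5, 0, 0, 0, 0]]
  ]
}}

```text
clock: 14.55
position: [612.9, 72.9, 97.3]
ee_rot: [0.045, 0.999, -0.001, -0.001]
contact_force: [0.9, -6.8, -0.1]
gripper_width: 17.5
grasp_force: 58.7
```

Call:
{"api": "servo_tool", "payload": {
  "rows": [
    [[5, 0, 0.5, 0, 0, 0, 0], [5, 0, 1, 0, 0, 0, 0], [5, 0, 1.5, 0, 0, 0, 0], [5, 0, 2, 0, 0, 0, 0], [5, 0, 2.5, 0, 0, 0, 0]]
  ]
}}

```text
clock: 15.18
position: [613.1, 75.3, 97.3]
ee_rot: [0.045, 0.999, -0.001, -0.001]
contact_force: [1.1, -5.8, 0.3]
gripper_width: 17.4
grasp_force: 58.7
```

Call:
{"api": "servo_tool", "payload": {
  "rows": [
    [[5, 0, 0.5, 0, 0, 0, 0], [5, 0, 1, 0, 0, 0, 0], [5, 0, 1.5, 0, 0, 0, 0], [5, 0, 2, 0, 0, 0, 0], [5, 0, 2.5, 0, 0, 0, 0]]
  ]
}}

```text
clock: 15.8
position: [613.4, 77.8, 97.3]
ee_rot: [0.045, 0.999, -0.001, -0.001]
contact_force: [1.5, -7.5, -0.2]
gripper_width: 17.5
grasp_force: 58.7
```

Call:
{"api": "servo_tool", "payload": {
  "rows": [
    [[5, 0, 0.5, 0, 0, 0, 0], [5, 0, 1, 0, 0, 0, 0], [5, 0, 1.5, 0, 0, 0, 0], [5, 0, 2, 0, 0, 0, 0], [5, 0, 2.5, 0, 0, 0, 0]]
  ]
}}

```text
clock: 16.42
position: [613.5, 79.5, 97.3]
ee_rot: [0.045, 0.999, -0.002, -0.001]
contact_force: [0.7, -9.2, -0.2]
gripper_width: 17.0
grasp_force: 58.8
```

Force has risen to 9 N with a growing lag, so this is probably the stop. I'll use small steps now.

Call:
{"api": "servo_tool", "payload": {
  "rows": [
    [[5, 0, 0.3, 0, 0, 0, 0], [5, 0, 0.6, 0, 0, 0, 0], [5, 0, 0.6, 0, 0, 0, 0]]
  ]
}}

```text
clock: 16.8
position: [613.5, 79.6, 97.3]
ee_rot: [0.045, 0.999, -0.002, -0.001]
contact_force: [1.3, -9.1, 0.5]
gripper_width: 17.3
grasp_force: 58.8
```

```bash
cat > f.py <<'E'
from h import *
F=[]
for i in range(6):
    arm.get_image('side'); s=arm.read_state(); F.append(np.r_[s['position'],s['contact_force'],s['wrist_torque']])
print(s['clock'],np.mean(F,0).round(2),np.std(F,0)[3:6].round(2))
E
python3 f.py
```

```text
17.1 [ 6.1348e+02  7.9610e+01  9.7350e+01  1.6400e+00 -9.8300e+00 -1.2000e-01
 -3.3800e+00 -4.9000e-01 -2.0000e-02] [0.28 0.27 0.39]
```

Call:
{"api": "servo_tool", "payload": {
  "rows": [
    [[5, 0, 0.3, 0, 0, 0, 0], [5, 0, 0.7, 0, 0, 0, 0], [5, 0, 0.7, 0, 0, 0, 0]]
  ]
}}

```text
clock: 17.48
position: [613.5, 79.8, 97.4]
ee_rot: [0.045, 0.999, -0.003, -0.001]
contact_force: [1.3, -11.2, 1.0]
gripper_width: 17.2
grasp_force: 58.8
```

```bash
python3 f.py
```

```text
17.775 [ 6.1347e+02  7.9750e+01  9.7360e+01  1.8300e+00 -1.1060e+01 -9.0000e-02
 -3.8900e+00 -5.7000e-01 -2.0000e-02] [0.34 0.31 0.38]
```

Call:
{"api": "servo_tool", "payload": {
  "rows": [
    [[5, 0, 0.3, 0, 0, 0, 0], [5, 0, 0.6, 0, 0, 0, 0], [5, 0, 0.6, 0, 0, 0, 0], [5, 0, 0.6, 0, 0, 0, 0], [5, 0, 0.6, 0, 0, 0, 0], [5, 0, 0.6, 0, 0, 0, 0], [5, 0, 0.6, 0, 0, 0, 0], [5, 0, 0.6, 0, 0, 0, 0], [5, 0, 0.6, 0, 0, 0, 0], [5, 0, 0.6, 0, 0, 0, 0]]
  ]
}}

```text
clock: 19.02
position: [613.5, 79.9, 97.4]
ee_rot: [0.045, 0.999, -0.003, -0.001]
contact_force: [1.9, -13.0, 0.7]
gripper_width: 17.2
grasp_force: 58.9
```

```bash
python3 f.py
```

```text
19.325 [ 6.1348e+02  7.9890e+01  9.7380e+01  2.1600e+00 -1.2360e+01  1.0000e-02
 -4.3500e+00 -6.4000e-01 -1.0000e-02] [0.38 0.26 0.3 ]
```

The push is steady at about 12.4 N against a rigid stop. I'll hold one more second, then back off very slowly.

Call:
{"api": "servo_tool", "payload": {
  "rows": [
    [[5, 0, 0, 0, 0, 0, 0], [5, 0, 0, 0, 0, 0, 0], [5, 0, 0, 0, 0, 0, 0], [5, 0, 0, 0, 0, 0, 0], [5, 0, 0, 0, 0, 0, 0], [5, 0, 0, 0, 0, 0, 0], [5, 0, 0, 0, 0, 0, 0], [5, 0, 0, 0, 0, 0, 0]]
  ]
}}

```text
clock: 20.32
position: [613.5, 79.9, 97.4]
ee_rot: [0.045, 0.999, -0.003, -0.001]
contact_force: [1.6, -13.8, 0.1]
gripper_width: 17.2
grasp_force: 58.9
```

Call:
{"api": "servo_tool", "payload": {
  "rows": [
    [[5, 0, -0.4, 0, 0, 0, 0], [5, 0, -0.8, 0, 0, 0, 0], [5, 0, -1.2, 0, 0, 0, 0], [5, 0, -1.6, 0, 0, 0, 0], [5, 0, -2, 0, 0, 0, 0], [5, 0, -2.4, 0, 0, 0, 0], [5, 0, -2.8, 0, 0, 0, 0], [5, 0, -3.2, 0, 0, 0, 0], [5, 0, -3.6, 0, 0, 0, 0], [5, 0, -4, 0, 0, 0, 0]]
  ]
}}

```text
clock: 21.58
position: [613.5, 79.2, 97.3]
ee_rot: [0.045, 0.999, -0.001, -0.0]
contact_force: [0.5, -4.9, -0.2]
gripper_width: 17.2
grasp_force: 59.1
```

Call:
{"api": "servo_tool", "payload": {
  "rows": [
    [[5, 0, -0.6, 0, 0, 0, 0], [5, 0, -1.2, 0, 0, 0, 0], [5, 0, -2, 0, 0, 0, 0], [5, 0, -4, 0, 0, 0, 0], [5, 0, -7, 0, 0, 0, 0], [5, 0, -11, 0, 0, 0, 0], [5, 0, -16, 0, 0, 0, 0], [5, 0, -21, 0, 0, 0, 0], [5, 0, -25, 0, 0, 0, 0], [5, 0, -27, 0, 0, 0, 0]]
  ]
}}

```text
clock: 22.82
position: [611.2, 52.7, 97.3]
ee_rot: [0.045, 0.999, 0.0, 0.0]
contact_force: [-0.9, -0.1, -0.2]
gripper_width: 17.2
grasp_force: 59.2
```

```bash
python3 look.py w4
python3 - <<'E'
from h import *
a=arm.get_image('scene')[160:320,220:430,::-1]; b=cv2.imread('pics/w4.png')
a=cv2.resize(a,(420,320),interpolation=cv2.INTER_CUBIC)
o=np.zeros((480,800,3),np.uint8);o[:320,:420]=a;o[:,420:]=b[:,240:620];cv2.imwrite('pics/d2.png',o)
E
```

```text
22.825 [611.2  52.7  97.3] [0.0453 0.999  0.     0.    ] [-0.9 -0.1 -0.2]
220 [(np.int64(379), np.int64(501))]
240 [(np.int64(386), np.int64(505))]
260 [(np.int64(383), np.int64(507))]
280 [(np.int64(376), np.int64(503))]
```

View pics/d2.png

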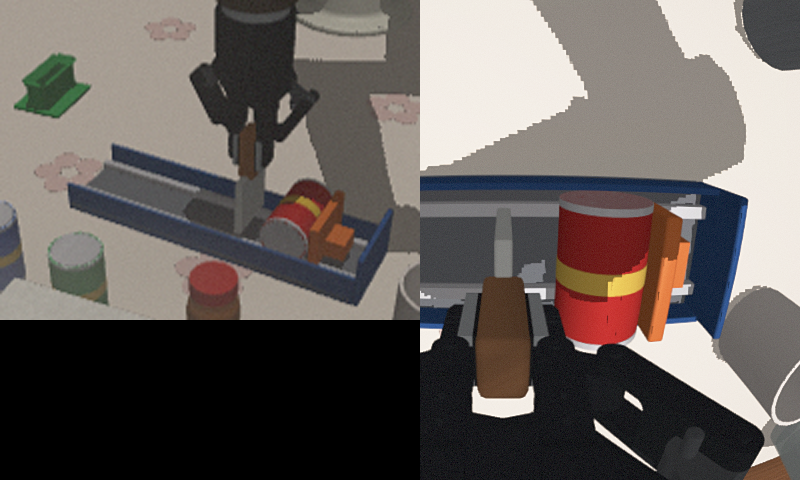

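The can rests against the slider and the blade hangs straight in the grip. Next I lift and go back above the stand.

Call:
{"api": "servo_tool", "payload": {
  "rows": [
    [[5, 0, 0, -10, 0, 0, 0], [5, 0, 0, -35, 0, 0, 0], [5, 0, 0, -65, 0, 0, 0], [5, 0, 0, -80, 0, 0, 0], [5, 12, -32, -80, 0, 0, 0], [5, 32, -82, -80, 0, 0, -0.02], [5, 53, -135, -80, 0, 0, -0.04], [5, 73, -188, -80, 0, 0, -0.06], [5, 94, -240, -80, 0, 0, -0.08], [5, 114, -292, -80, 0, 0, -0.09]]
  ]
}}

```text
clock: 24.18
position: [470.3, -228.7, 177.5]
ee_rot: [-0.0, 1.0, 0.0, 0.0]
contact_force: [1.5, -0.2, -0.5]
gripper_width: 17.2
grasp_force: 59.2
```

Call:
{"api": "servo_tool", "payload": {
  "rows": [
    [[5, 19, -44, 0, 0, 0, 0], [5, 30, -72, 0, 0, 0, 0], [5, 30, -75, 0, 0, 0, 0], [5, 30, -75, 0, 0, 0, 0], [5, 30, -75, 0, 0, 0, 0]]
  ]
}}

```text
clock: 24.8
position: [441.8, -301.6, 177.3]
ee_rot: [-0.001, 1.0, 0.0, 0.0]
contact_force: [0.7, -0.1, -0.0]
gripper_width: 17.4
grasp_force: 59.3
```

```bash
python3 look.py w5; python3 -c "
from h import *
print(arm.camera_params('wrist')['R'].round(3).tolist())"
```

```text
24.8 [ 441.8 -301.6  177.3] [-6.e-04  1.e+00  1.e-04  0.e+00] [ 0.7 -0.1 -0. ]
[[-0.002, 1.0, -0.0], [0.953, 0.002, 0.304], [0.304, 0.0, -0.953]]
```

View pics/w5.png

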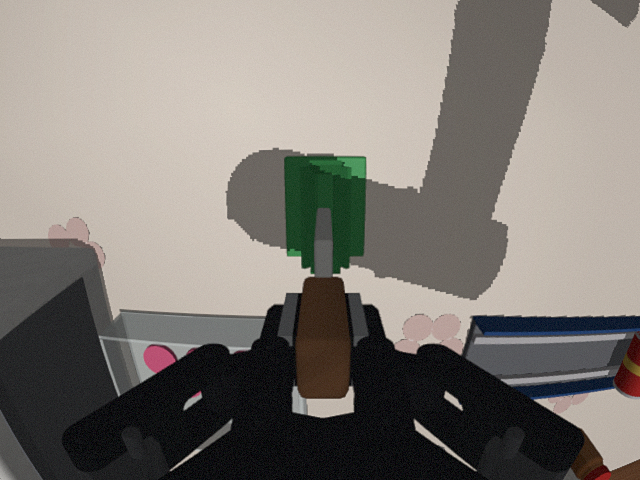

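The stand is directly below and matches the recorded grasp pose. I'll correct by 7 mm in x and 1 mm in y, then lower.

Call:
{"api": "servo_tool", "payload": {
  "rows": [
    [[5, 7, 1, 0, 0, 0, 0], [5, 7, 1, 15, 0, 0, 0], [5, 7, 1, 35, 0, 0, 0], [5, 7, 1, 47, 0, 0, 0], [5, 7, 1, 52, 0, 0, 0], [5, 7, 1, 55, 0, 0, 0], [5, 7, 1, 55, 0, 0, 0], [5, 7, 1, 55, 0, 0, 0]]
  ]
}}

```text
clock: 25.85
position: [434.7, -301.6, 122.8]
ee_rot: [0.0, 1.0, -0.0, 0.001]
contact_force: [-0.6, 0.3, -0.3]
gripper_width: 16.9
grasp_force: 59.3
```

Call:
{"api": "servo_tool", "payload": {
  "rows": [
    [[5, 0, 1, 0, 0, 0, 0], [5, 0, 1, 4, 0, 0, 0], [5, 0, 1, 8, 0, 0, 0], [5, 0, 1, 12, 0, 0, 0], [5, 0, 1, 16, 0, 0, 0], [5, 0, 1, 20, 0, 0, 0]]
  ]
}}

```text
clock: 26.6
position: [434.3, -300.5, 101.9]
ee_rot: [0.0, 1.0, 0.0, -0.0]
contact_force: [0.3, -0.3, -0.1]
gripper_width: 17.1
grasp_force: 59.3
```

No contact force. The blade is inside the slot at 31 mm, so I'll lower on to just above the floor.

Call:
{"api": "servo_tool", "payload": {
  "rows": [
    [[5, 0, 0, 5, 0, 0, 0], [5, 0, 0, 10, 0, 0, 0], [5, 0, 0, 15, 0, 0, 0], [5, 0, 0, 19, 0, 0, 0], [5, 0, 0, 22, 0, 0, 0], [5, 0, 0, 24, 0, 0, 0], [5, 0, 0, 24.5, 0, 0, 0], [5, 0, 0, 24.5, 0, 0, 0]]
  ]
}}

```text
clock: 27.6
position: [434.4, -300.5, 77.9]
ee_rot: [0.0, 1.0, -0.0, 0.0]
contact_force: [-0.7, -0.8, -0.1]
gripper_width: 17.5
grasp_force: 59.3
```

Call:
{"api": "servo_tool", "payload": {
  "rows": [
    [[5, 0, 0, 0.5, 0, 0, 0], [5, 0, 0, 1, 0, 0, 0], [5, 0, 0, 1, 0, 0, 0]]
  ]
}}

```text
clock: 27.98
position: [434.5, -300.5, 77.0]
ee_rot: [0.0, 1.0, -0.0, 0.0]
contact_force: [0.1, 0.6, 0.7]
gripper_width: 17.4
grasp_force: 59.5
```

Call:
{"api": "servo_tool", "payload": {
  "rows": [
    [[20, 0, 0, 0, 0, 0, 0], [24, 0, 0, 0, 0, 0, 0], [35, 0, 0, 0, 0, 0, 0], [50, 0, 0, 0, 0, 0, 0], [60, 0, 0, 0, 0, 0, 0], [60, 0, 0, 0, 0, 0, 0], [60, 0, 0, 0, 0, 0, 0], [60, 0, 0, 0, 0, 0, 0]]
  ]
}}

```text
clock: 28.98
position: [434.4, -300.5, 76.8]
ee_rot: [0.0, 1.0, -0.0, 0.0]
contact_force: [-0.6, -0.5, 0.5]
gripper_width: 60.2
grasp_force: 0.0
```

Call:
{"api": "servo_tool", "payload": {
  "rows": [
    [[60, 0, 0, -10, 0, 0, 0], [60, 0, 0, -30, 0, 0, 0], [60, 0, 0, -60, 0, 0, 0], [60, 0, 0, -95, 0, 0, 0], [60, 0, 0, -130, 0, 0, 0], [60, 0, 0, -155, 0, 0, 0], [60, 0, 0, -155, 0, 0, 0]]
  ]
}}

```text
clock: 29.85
position: [435.5, -301.0, 234.8]
ee_rot: [-0.0, 1.0, -0.001, 0.003]
contact_force: [-0.2, -0.3, -0.9]
gripper_width: 60.0
grasp_force: 0.0
```

Run:
```python
from h import *
print(arm.read_state()['position'],arm.read_state()['clock'])
a=arm.get_image('scene')[160:320,220:430,::-1]; w=arm.get_image('wrist')[:,:,::-1]; s=arm.get_image('side')[140:330,250:430,::-1]
o=np.zeros((600,800,3),np.uint8);o[:300,:394]=cv2.resize(a,(394,300),interpolation=2);o[300:,:284]=cv2.resize(s,(284,300),interpolation=2);o[:480,400:]=w[:,200:600];cv2.imwrite('pics/d3.png',o)
```

```text
[ 435.49140437 -300.95673595  234.75756664] 29.85
```

View pics/d3.png

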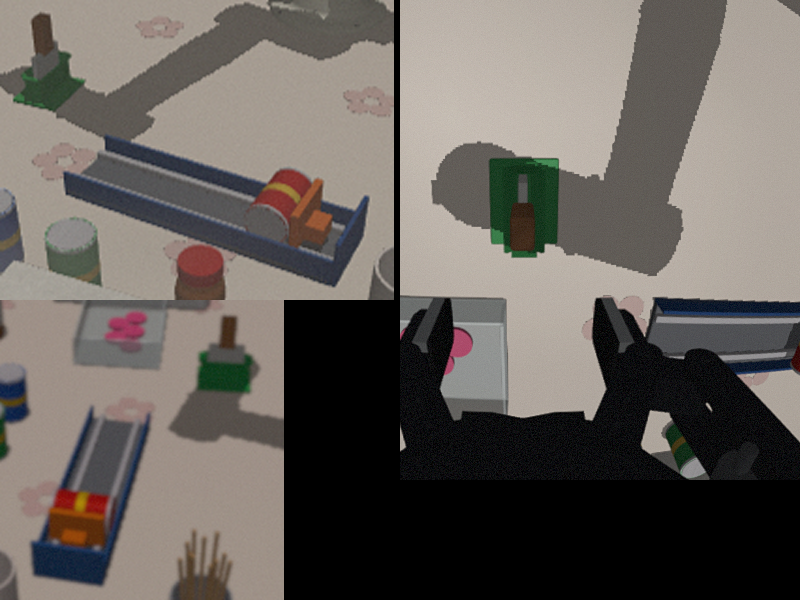

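The paddle stands upright in its slot, the can rests against the slider, and the bystanders are undisturbed. I'm handing the job in.

```bash
python3 -c "
from bench import arm
print(arm.job_done())"
```

```text
the job is handed in; nothing more can be done
None
```

I handed the job in at about 30 s: the can was rolled to the slider and the slider pushed to its stop, the paddle leaned on the can at about 12 N for over 2 s (highest reading 13.8 N), the can was left against the slider, and the paddle is back upright in its stand.

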